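# Roll the thumbwheel until the jaw stands at the gauge mark

## Task

Set the jaw setter on the table for the next seal: with a fingertip on top of its knurled wheel, roll the wheel until the gap between the jaws has closed to the gauge mark, that is, until the brass pointer on the sliding jaw stands opposite the brass pointer of the small gauge rider on the front rail; then take the hand away. Move the jaw only by rolling the wheel: do not push the jaw or the rider themselves, do not pick anything up, and leave the seal stone, the tin and the loupe standing where they are.

Things in the scene. Friction and masses are not known exactly. Their poses are not given: they have to be found in the camera images.
- jaw_setter: the jaw setter, a small bench fixture screwed to the table, 84 x 222 mm. Origin on the table top at its middle; its y axis runs along the slide from the wheel end (-y) to the fixed jaw (+y, face 84 mm from the origin); its x axis points to its back, and its front (-x) with rail and rider faces the robot, turned up to 30 degrees either way. z up. It does not move.
- thumbwheel: knurled steel wheel, 68 mm diameter, 24 mm wide, axle level along the setter's x axis. Origin at its centre, 38 mm above the table, 66 mm from the setter's origin along -y. Moving the top of the rim along the setter's +y moves the jaw along +y and closes the gap (1 mm for 3.4 mm of rim travel, 10 mm per radian); the other way opens it. Friction about 1 N at the rim; it stays where left.
- rim_top (a point): highest point of the wheel's rim, above the middle of its axle, 72 mm above the table; fixed to the setter, does not turn. The wheel stands between two grey cheeks (outer faces 26 mm either side of its middle) whose tops are 62 mm above the table, so only the top 10 mm of the rim is free to touch.
- jaw_block: the sliding jaw, a grey block 50 x 22 x 26 mm with a steel face on its +y side, its top 56 mm above the table, driven by the wheel along the setter's y axis; from its start it can go 12 mm back (-y) and 60 mm forward (+y). Origin at the middle of its underside, 30 mm above the table. Not to be touched.
- jaw_point (a point): front tip of the brass pointer, a 20 mm diamond plate 4 mm thick on top of the sliding jaw, which points to the setter's front (-x); 60 mm above the table.
- gauge_point (a point): back tip of the like brass diamond (the gauge mark) on top of the gauge rider, an aluminium upright 13 x 16 x 44 mm clamped on the front rail; it points to the setter's back (+x), 60 mm above the table. It starts 16 to 34 mm further along +y than the jaw's pointer. When the two tips are level along the setter's y axis they face each other 2 mm apart.
- stone: cream seal stone with a round knob, 19 x 19 x 56 mm, standing loose behind the setter. Origin at the centre of its underside.
- tin: round wax tin, 72 mm diameter, 35 mm high, loose behind the wheel. Origin at the centre of its underside.
- eye_loupe: black loupe, 38 mm diameter, 30 mm high, loose in front of the setter. Origin at the centre of its underside.
There are look-alikes about, which are no part of the job. There is more than one size of the jaw_setter; the job needs the largest.

How it is judged:
By the outcome, as a careful person would: the job done as asked, in the order asked, and still so for the second after the job is handed in, with the robot touching nothing.
It also fails if it takes over 64 s, if anything falls off the work surface, if the arm or the gripper's body presses on something with over 40 N, if the wrist force passes 120 N, or if a joint passes its speed limit or range.

## Robot

A 6-joint arm with a two-finger parallel gripper is mounted at the origin on a cart in front of the work surface, level with it; the furniture and walls round the work are solid. World frame = base frame: x ahead of the robot, y to its left, z up, the work surface at z = 0. Lengths are in m, angles in rad, forces in N, time in s.
With the tool pointing down it reaches from about 0.275 to 0.725 m from the base axis. Payload 5.6 kg.
Tool frame: the origin (TCP) lies between the finger pads; the fingertips stand 22 mm ahead of it and the grasp point (between the pads) lies 3 mm ahead of it; z points along the fingers, y is the line along which they close (so a half turn about z gives the same grasp; the last joint's range is limited). The gripper opens to 85 mm and grips with 20 to 120 N. Pads are 22 mm wide; open, the fingers measure 114 mm over their backs; the gripper's body (76 mm by 85 mm) begins 54 mm behind the grasp point. The pads swing forward as they close: fully open they stand 13 mm farther back than shut.
Start: joints at [-0.927, 0.255, 0.108, 0, -1.424, -0.285], TCP at [0.193, -0.515, 0.253] pointing down, gripper open.
Joint ranges: [-2.95, 2.95], [-1.21, 1.97], [-1.09, 1.5], [-2.87, 1.71], [-2.94, -0.07], [-3.05, 3.05]. Speed limits (rad/s): [2.57, 2.57, 3.14, 3.14, 3.14, 3.14].

## Interface

Orientations are given as a unit quaternion [w, x, y, z].
In Python, from station import manip, eyes, close_job gives the robot as it stands.
- The arm moves only by the tool move_arm, never from a script. Its argument "deltas" is a list of rows, each a list of 7 numbers: the shift along the tool's x, y, z in cm, then the turn, a rotation vector about the tool's x, y, z in rad, then the opening, from 0 (shut) to 1 (fully open). In form: [[dx, dy, dz, wx, wy, wz, gripper], ...]. A call has 1 to 20 rows; each row shifts and turns the commanded pose from where the row before left it, along the tool's axes as they then stand; what a row does not reach is not made up. A row lasts 1/10 s, in which the tool goes at most 50 mm and 8.59 degrees, less where a joint would pass 70% of its speed; a pose out of reach is approached as far as the arm can. A call is refused whole if a number of a shift passes 5 or a number of a turn 0.15, either way. A call with a gripper value outside its range is refused whole. The fingers move at their own pace and stop on an object; the grip force is fixed at half the most. Time passes only in rows, so rows that do not move let the fingers close. It gives the time, the measured TCP pose, the force, the opening and the grip force at its end, in the units of the state.
- manip.sense(): the state, without advancing time (a new reading comes with each control period).
- eyes.capture(name): name is "side" or "top"; returns a dict with "color" (480x640x3 uint8, red, green, blue), "mtx" (3x3 intrinsics, pixels), "k1" (the pictures are not rectified: a ray, as slopes to the right and down, at radius r is drawn at 1 + k1 r^2 times it, then the intrinsics apply), "pose" (4x4, takes a point from camera to world coordinates). Camera axes: x right, y up, looking along -z (the intrinsics and any distortion apply to the point x, -y, -z); pixel columns grow to the right and rows downward; lengths in m; the calibration is good to about 2 mm. A picture is of the moment at which its call begins. There is no depth.
- close_job(): hands the job in; it is judged then, once.
The state is a dict: "time": time; "qpos": joint angles; "joint_velocities": joint speeds; "tau": joint torques, N m; "position": TCP position; "tool_rot": TCP orientation; "wrist_force": force on the tool from outside, world axes, zero at the start; "torque": the same for the moment, N m; "width": finger opening in m; "grasp_force": force on a finger pad.
Only numpy, scipy, OpenCV 4.12 (cv2) and the standard library are available. Lean on these libraries where they do the work, as an engineer would, in place of code of your own. Each camera call takes 0.05 s, during which the arm holds its last target. There are 200 camera calls.

## Working session

There is one attempt and no reset: what is moved stays moved. The work goes in short steps, Python scripts to look and compute and a tool call to move; the robot and the scene stay as the last step left them, time stands still between calls to the robot, and variables do not carry over. Pictures are saved under pics/ and viewed, at most 10 in all, crops included, and the job is handed in when it is done.

Besides the shell and the picture viewer there is one more tool, called after "Request:" by a JSON object that holds its "op" and its "data", one argument or row to a line. move_arm: Moves the arm, as the interface text tells. Its arguments: {"type":"object","properties":{"deltas":{"type":"array"}},"required":["deltas"]}

```bash
mkdir -p pics; cat > h.py <<'E'
import numpy as np, cv2
from station import manip, eyes, close_job
def ray(c,u,v):
    K=np.array(c["mtx"]);k=c["k1"];d=np.array([(u-K[0,2])/K[0,0],(v-K[1,2])/K[1,1]]);s=d.copy()
    for _ in range(20): s=d/(1+k*(s@s))
    P=np.array(c["pose"]);return P[:3,3],P[:3,:3]@np.array([s[0],-s[1],-1])
def onz(c,u,v,z):
    o,d=ray(c,u,v);return o+d*(z-o[2])/d[2]
def proj(c,p):
    P=np.array(c["pose"]);K=np.array(c["mtx"]);q=P[:3,:3].T@(np.array(p)-P[:3,3]);s=np.array([q[0],-q[1]])/-q[2]
    s=s*(1+c["k1"]*(s@s));return s[0]*K[0,0]+K[0,2],s[1]*K[1,1]+K[1,2]
def snap(n,f):
    c=eyes.capture(n);cv2.imwrite(f"pics/{f}.png",c["color"][:,:,::-1]);return c
E
python3 - <<'E'
from h import *
for n in("top","side"):
    c=snap(n,n+"0");print(n,np.round(c["pose"],3),c["mtx"],c["k1"])
print(manip.sense())
E
```

```text
top [[-0.052  0.971 -0.233  0.305]
 [-0.999 -0.051  0.012 -0.084]
 [-0.     0.234  0.972  1.205]
 [ 0.     0.     0.     1.   ]] [[564.43292828   0.         320.74726883]
 [  0.         564.43292828 240.06852946]
 [  0.           0.           1.        ]] 0.024789766976537262
side [[-0.998 -0.021  0.065  0.622]
 [ 0.068 -0.385  0.92   0.813]
 [ 0.005  0.923  0.386  0.465]
 [ 0.     0.     0.     1.   ]] [[553.55710304   0.         315.42720556]
 [  0.         553.55710304 242.16455825]
 [  0.           0.           1.        ]] -0.04201023325966794
{'time': 0.1, 'qpos': array([-9.27378242e-01,  2.55669548e-01,  1.07114387e-01, -4.18907772e-04,
       -1.42391447e+00, -2.84587374e-01]), 'joint_velocities': array([ 8.41387942e-05, -7.30686509e-04,  4.09667104e-03,  1.09349852e-03,
        9.04183502e-04,  1.04006206e-03]), 'tau': array([-4.05871004e-03, -3.87603414e+01,  2.38473898e+01,  5.37801147e+00,
       -3.78998884e-03, -3.63575026e-06]), 'position': array([ 0.1930431 , -0.5145622 ,  0.25248861]), 'tool_rot': array([-1.89160128e-04, -1.78423945e-01,  9.83953329e-01,  8.40908362e-04]), 'wrist_force': array([-0.13261238,  0.26031886,  0.55298734]), 'torque': array([-0.04066611,  0.00086674, -0.01970854]), 'grasp_force': 0.0, 'width': 0.08501923473739342}
```

View pics/top0.png

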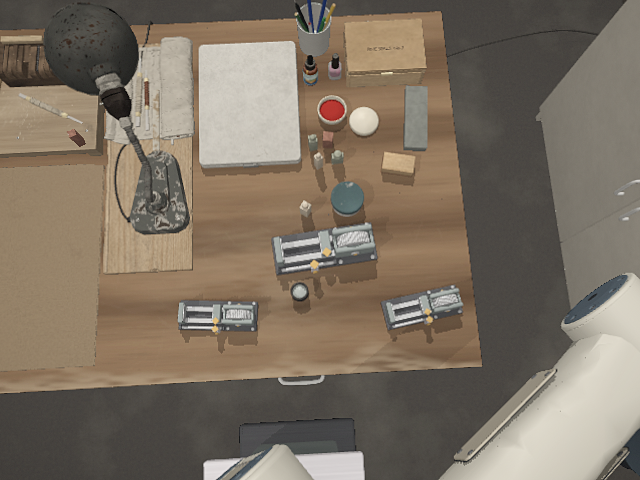

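View pics/side0.png

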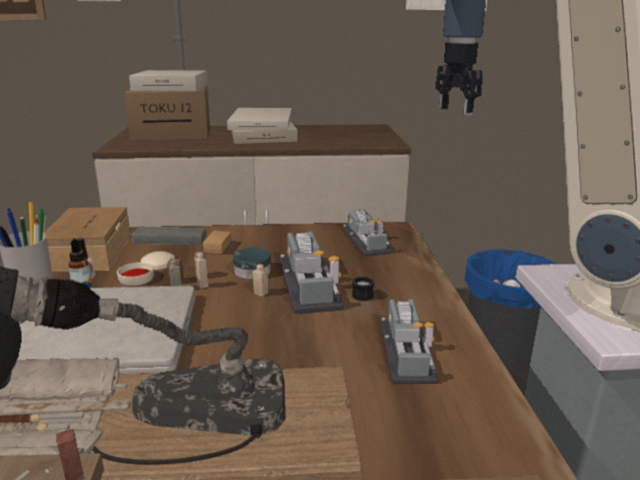

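The largest setter is the middle one in the top view, about (325,248), with its wheel on the right at (352,238). Its brass pointers are near (327,252) on the jaw and (315,266) on the rider. In the side view it is at (312,270). I'll crop in on both.

```bash
python3 - <<'E'
from h import *
a=cv2.imread("pics/top0.png")[215:285,260:390];b=cv2.imread("pics/side0.png")[225:315,270:380]
a=cv2.resize(a,None,fx=6,fy=6,interpolation=cv2.INTER_CUBIC);b=cv2.resize(b,None,fx=6,fy=6,interpolation=cv2.INTER_CUBIC)
cv2.imwrite("pics/ca.png",a);cv2.imwrite("pics/cb.png",b)
for n in("top","side"):
    im=cv2.imread(f"pics/{n}0.png");h=cv2.cvtColor(im,cv2.COLOR_BGR2HSV)
    m=cv2.inRange(h,(14,120,150),(28,255,255))
    k,_,s,ce=cv2.connectedComponentsWithStats(m)
    c=eyes.capture(n)
    for i in range(1,k):
        if s[i,4]>5: print(n,s[i],ce[i].round(2),onz(c,*ce[i],.06).round(4))
E
```

```text
top [331   6   4   5   8] [332.    7.5] [ 1.1289 -0.1529  0.06  ]
top [326  13   4   7   8] [327.62  16.38] [ 1.1064 -0.1415  0.06  ]
top [313 271   4   2   7] [314.71 271.57] [ 0.514  -0.0822  0.06  ]
top [425 309   5   6  11] [427.09 311.82] [ 0.4197 -0.3049  0.06  ]
top [213 318   6   4   8] [215.5  319.75] [0.4262 0.1223 0.06  ]
side [ 29 202   4  43 112] [ 30.56 223.02] [ 1.1385 -0.2891  0.06  ]
side [370 220   5   3   9] [372.11 220.78] [ 0.4279 -0.263   0.06  ]
side [378 220   4   2   7] [379.29 220.43] [ 0.4124 -0.2643  0.06  ]
side [218 235   9   8  14] [222.07 238.79] [ 0.7325 -0.1803  0.06  ]
side [205 239   6   6  15] [207.   241.87] [ 0.7597 -0.1664  0.06  ]
side [212 242   8   3  10] [215.4 242.9] [ 0.7433 -0.1604  0.06  ]
side [314 250   9   6  33] [318.15 252.45] [ 0.5527 -0.105   0.06  ]
side [329 256   9   5  36] [333.08 258.14] [ 0.528  -0.0785  0.06  ]
side [414 322   8   6  31] [417.42 324.45] [0.4316 0.1533 0.06  ]
side [425 322   8   6  33] [428.36 324.39] [0.4162 0.1541 0.06  ]
```

View pics/ca.png

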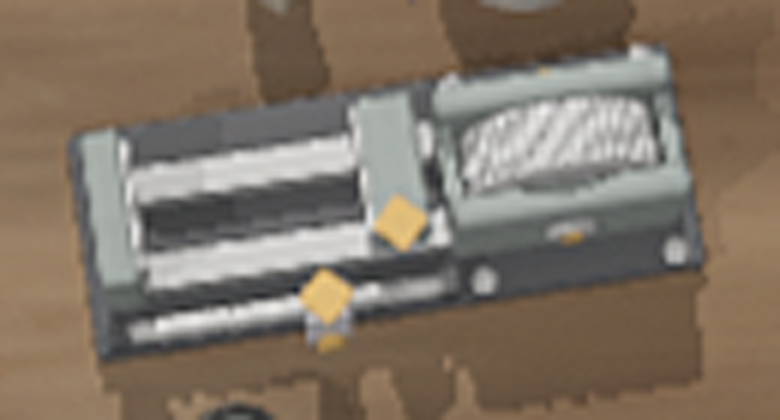

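View pics/cb.png

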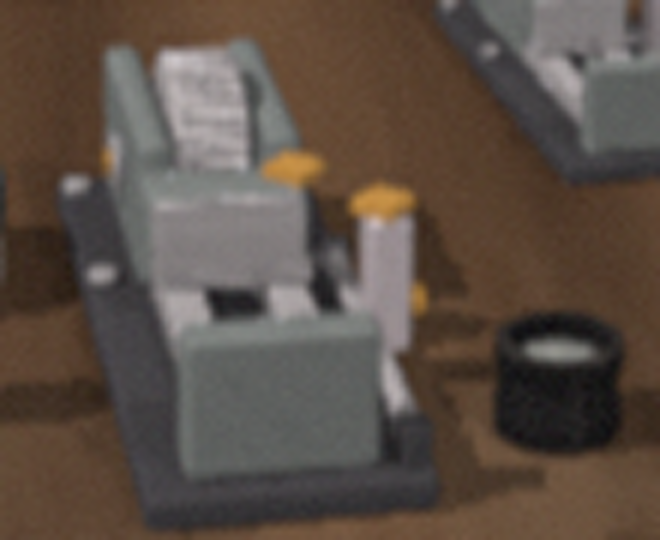

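```bash
cat >> h.py <<'E'
def yel(c,box):
    u0,v0,u1,v1=box;h=cv2.cvtColor(c["color"][:,:,::-1].copy(),cv2.COLOR_BGR2HSV)
    m=cv2.inRange(h,(12,80,130),(30,255,255));z=np.zeros_like(m);z[v0:v1,u0:u1]=m[v0:v1,u0:u1]
    k,_,s,ce=cv2.connectedComponentsWithStats(z)
    return [(s[i,4],ce[i]) for i in range(1,k) if s[i,4]>8]
E
python3 - <<'E'
from h import *
c=eyes.capture("top");s=eyes.capture("side")
C=[onz(c,x/6+260-.4,y/6+215-.4,.008) for x,y in[(72,135),(665,45),(703,262),(105,357)]]
print(np.round(C,4), "ctr",np.mean(C,0))
for i in range(4): d=C[(i+1)%4]-C[i];print(np.linalg.norm(d),np.degrees(np.arctan2(d[1],d[0])))
for z,cx,cam,b in((.06,0,c,(300,240,340,276)),(.06,0,s,(308,245,345,265))):
  for a,e in yel(cam,b): print(a,e,onz(cam,*e,.06))
# wheel top two-view: bright centre guesses
P=[onz(c,x/6+260-.4,y/6+215-.4,.062) for x,y in[(440,95),(668,62),(690,205),(450,225)]]
print(np.round(P,4))
E
```

```text
[[ 0.6047  0.008   0.008 ]
 [ 0.6272 -0.2099  0.008 ]
 [ 0.5456 -0.2176  0.008 ]
 [ 0.5222 -0.0011  0.008 ]] ctr [ 0.57492877 -0.10515655  0.008     ]
0.2190727024450114 -84.09456230489799
0.08196796119951869 -174.56630529444038
0.21775367200434825 96.17105551352365
0.08297718329233011 6.351848923326815
47 [326.40425532 251.80851064] [ 0.55428353 -0.10850999  0.06      ]
51 [314.05882353 263.74509804] [ 0.53043626 -0.08167297  0.06      ]
10 [314.3 271.8] [ 0.51355605 -0.08133141  0.06      ]
46 [318.45652174 252.47826087] [ 0.55216191 -0.10485397  0.06      ]
52 [333.13461538 258.15384615] [ 0.52795993 -0.07845153  0.06      ]
[[ 0.5988 -0.1246  0.062 ]
 [ 0.6065 -0.2048  0.062 ]
 [ 0.5551 -0.2086  0.062 ]
 [ 0.5523 -0.1254  0.062 ]]
```

The setter's yaw is about 5°, with its origin near (0.575, -0.105). The pointers are about 29 mm apart along the slide, so the rim has to travel about 98 mm. Rim_top is near (0.580, -0.170). I'll move above it with the gripper shut and turned so tool y runs along the setter's y.

Request:
{"op": "move_arm", "data": {
  "deltas": [
    [-3.4,1.25,0,0,0,0,0],
    [-3.4,1.25,0,0,0,0,0],
    [-3.4,1.25,0,0,0,0,0],
    [-3.4,1.25,0,0,0,0,0],
    [-3.4,1.25,0,0,0,0,0],
    [-3.4,1.25,0,0,0,0,0],
    [-3.4,1.25,0,0,0,0,0],
    [-3.4,1.25,0,0,0,0,0],
    [-3.4,1.25,0,0,0,0,0],
    [-3.4,1.25,0,0,0,0,0],
    [-3.4,1.25,0,0,0,0,0],
    [-3.4,1.25,0,0,0,0,0],
    [-3.4,1.25,0,0,0,0,0],
    [-3.4,1.25,0,0,0,0,0],
    [0,0,2,0,0,0.135,0],
    [0,0,2,0,0,0.135,0],
    [0,0,2,0,0,0,0],
    [0,0,2,0,0,0,0],
    [0,0,0,0,0,0,0],
    [0,0,0,0,0,0,0]
  ]
}}

```text
time: 2.3
position: [0.5775, -0.1842, 0.1737]
tool_rot: [-0.0, -0.044, 0.999, -0.0]
wrist_force: [-0.1, 1.0, 0.6]
width: -0.0002
grasp_force: 0.0
```

```bash
python3 - <<'E'
from h import *
s=snap("side","s1");t=snap("top","t1")
a=cv2.resize(s["color"][150:310,240:400,::-1],None,fx=3.5,fy=3.5);b=cv2.resize(t["color"][150:310,240:480,::-1],(0,0),fx=3.5,fy=3.5)[:, :]
cv2.imwrite("pics/c1.png",cv2.resize(np.hstack([cv2.resize(a,(400,400)),cv2.resize(b,(400,400))]),(800,400)))
print(manip.sense())
E
```

```text
{'time': 2.4, 'qpos': array([-5.08602765e-02,  3.97375670e-01,  1.10233517e-01,  6.32879813e-04,
       -1.28132392e+00, -1.43116396e+00]), 'joint_velocities': array([-4.97430625e-05, -5.07204326e-03,  1.55039114e-03, -4.44814320e-03,
        5.45009126e-03,  1.07394777e-03]), 'tau': array([ 1.41535490e-02, -4.50698662e+01,  2.26766521e+01,  5.12959063e+00,
       -1.27272966e-02,  1.59533020e-04]), 'position': array([ 0.57810252, -0.18423427,  0.17481006]), 'tool_rot': array([ 1.13099401e-03, -4.44613239e-02,  9.99010381e-01, -4.12810614e-04]), 'wrist_force': array([0.21324114, 0.12521187, 0.69798603]), 'torque': array([ 0.01954452, -0.03875361, -0.03248907]), 'grasp_force': 0.0, 'width': -0.0002557450254949905}
```

View pics/c1.png

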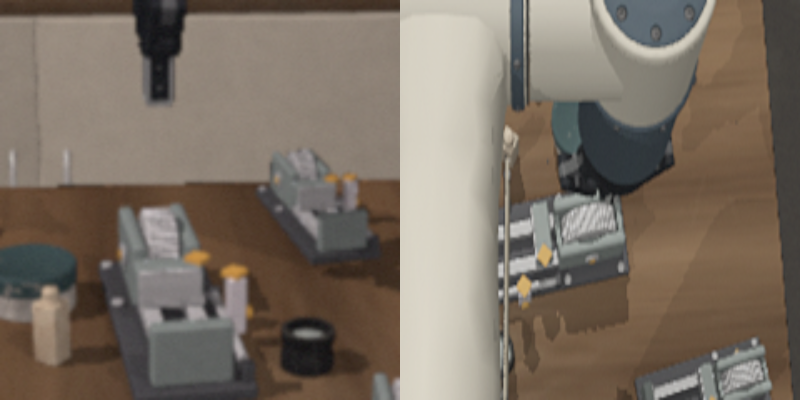

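The side view shows the shut fingertips (158,95) above the wheel (160,225), with the diamonds at (197,257) and (235,272). Both cameras still see the pointers, so I'll go down to just above the rim.

Request:
{"op": "move_arm", "data": {
  "deltas": [
    [-0.2,0,2,0,0,0,0],
    [0,0.2,2,0,0,0,0],
    [0,0,2,0,0,0,0],
    [0,0,1.3,0,0,0,0],
    [0,0,0.2,0,0,0,0],
    [0,0,0,0,0,0,0],
    [0,0,0,0,0,0,0]
  ]
}}

```text
time: 3.1
position: [0.5801, -0.182, 0.0997]
tool_rot: [0.001, -0.044, 0.999, -0.0]
wrist_force: [0.3, 1.1, -0.5]
width: 0.0
grasp_force: 0.0
```

Request:
{"op": "move_arm", "data": {
  "deltas": [
    [0,0,0.2,0,0,0,0],
    [0,0,0.1,0,0,0,0],
    [0,0,0.1,0,0,0,0],
    [0,0,0,0,0,0,0]
  ]
}}

```text
time: 3.5
position: [0.5791, -0.1818, 0.0942]
tool_rot: [-0.0, -0.044, 0.999, 0.0]
wrist_force: [-0.3, -0.1, -0.8]
width: -0.0
grasp_force: 0.0
```

Request:
{"op": "move_arm", "data": {
  "deltas": [
    [0,0,0.1,0,0,0,0],
    [0,0,0.1,0,0,0,0],
    [0,0,0,0,0,0,0]
  ]
}}

```text
time: 3.8
position: [0.5793, -0.182, 0.0926]
tool_rot: [0.0, -0.044, 0.999, -0.0]
wrist_force: [-1.1, -0.2, 3.4]
width: 0.0
grasp_force: 1.0
```

Request:
{"op": "move_arm", "data": {
  "deltas": [
    [0,0,0.1,0,0,0,0],
    [0,0,0,0,0,0,0]
  ]
}}

```text
time: 4.0
position: [0.5795, -0.1824, 0.0923]
tool_rot: [0.0, -0.045, 0.999, -0.001]
wrist_force: [-1.0, -1.4, 5.9]
width: 0.0002
grasp_force: 2.9
```

Request:
{"op": "move_arm", "data": {
  "deltas": [
    [0,0.3,0,0,0,0,0],
    [0,0.3,0,0,0,0,0],
    [0,0.3,0,0,0,0,0],
    [0,0,0,0,0,0,0]
  ]
}}

```text
time: 4.4
position: [0.5786, -0.1741, 0.0937]
tool_rot: [0.001, -0.045, 0.999, -0.001]
wrist_force: [-5.0, -1.3, 12.9]
width: -0.0002
grasp_force: 6.3
```

```bash
cat >> h.py <<'E'
def gap(phi=np.radians(5)):
    ey=np.array([-np.sin(phi),np.cos(phi),0]);ex=np.array([np.cos(phi),np.sin(phi),0])
    for n,b in(("top",(285,235,340,276)),("side",(300,243,350,275))):
        c=eyes.capture(n);L=sorted(yel(c,b),key=lambda t:-t[0])[:2]
        p=[onz(c,*e,.06) for a,e in L]
        p.sort(key=lambda q:-q@ex)
        print(n,[a for a,_ in L],np.round(p,4).tolist(),"gap along",((p[1]-p[0])@ey*1e3).round(2),"across",((p[1]-p[0])@ex*1e3).round(2)) if len(p)==2 else print(n,L)
E
python3 - <<'E'
from h import *
gap()
E
```

```text
top [np.int32(51), np.int32(50)] [[0.5541, -0.106, 0.06], [0.5304, -0.0817, 0.06]] gap along 26.25 across -21.41
side [np.int32(53), np.int32(49)] [[0.552, -0.1027, 0.06], [0.528, -0.0787, 0.06]] gap along 25.97 across -21.85
```

The wheel rolls: 9 mm of travel closed the gap by 2.7 mm. I'll carry on with this stroke.

Request:
{"op": "move_arm", "data": {
  "deltas": [
    [0,0.3,0,0,0,0,0],
    [0,0.3,0,0,0,0,0],
    [0,0.3,0,0,0,0,0],
    [0,0,0,0,0,0,0]
  ]
}}

```text
time: 4.9
position: [0.5777, -0.1648, 0.0939]
tool_rot: [0.001, -0.045, 0.999, -0.001]
wrist_force: [-5.3, -0.2, 14.0]
width: -0.0
grasp_force: 7.2
```

Request:
{"op": "move_arm", "data": {
  "deltas": [
    [0,0.3,0,0,0,0,0],
    [0,0.3,0,0,0,0,0],
    [0,0,0,0,0,0,0]
  ]
}}

```text
time: 5.2
position: [0.5771, -0.1587, 0.0937]
tool_rot: [0.001, -0.045, 0.999, -0.001]
wrist_force: [-5.3, 0.4, 13.5]
width: 0.0
grasp_force: 6.9
```

```bash
python3 - <<'E'
from h import *
gap()
E
```

```text
top [np.int32(51), np.int32(48)] [[0.5538, -0.1019, 0.06], [0.5304, -0.0817, 0.06]] gap along 22.21 across -21.49
side [np.int32(52), np.int32(51)] [[0.5517, -0.0984, 0.06], [0.528, -0.0785, 0.06]] gap along 21.98 across -21.93
```

Request:
{"op": "move_arm", "data": {
  "deltas": [
    [0,0,-1,0,0,0,0],
    [0,0,0,0,0,0,0],
    [0,-1.5,0,0,0,0,0],
    [0,-1.5,0,0,0,0,0],
    [0,0,0,0,0,0,0],
    [0,0,0,0,0,0,0],
    [0,0,0.6,0,0,0,0],
    [0,0,0.2,0,0,0,0],
    [0,0,0.2,0,0,0,0],
    [0,0,0,0,0,0,0]
  ]
}}

```text
time: 6.3
position: [0.5796, -0.1876, 0.0909]
tool_rot: [-0.0, -0.045, 0.999, 0.0]
wrist_force: [1.1, 0.7, 0.7]
width: -0.0001
grasp_force: 0.0
```

Request:
{"op": "move_arm", "data": {
  "deltas": [
    [0,0.3,0,0,0,0,0],
    [0,0.3,0,0,0,0,0],
    [0,0.3,0,0,0,0,0],
    [0,0.3,0,0,0,0,0],
    [0,0.3,0,0,0,0,0],
    [0,0.3,0,0,0,0,0],
    [0,0.3,0,0,0,0,0],
    [0,0.3,0,0,0,0,0],
    [0,0.3,0,0,0,0,0],
    [0,0.3,0,0,0,0,0],
    [0,0,0,0,0,0,0]
  ]
}}

```text
time: 7.4
position: [0.5769, -0.158, 0.0937]
tool_rot: [0.0, -0.045, 0.999, -0.001]
wrist_force: [-6.1, 1.0, 12.5]
width: -0.0001
grasp_force: 6.4
```

```bash
python3 - <<'E'
from h import *
gap()
E
```

```text
top [np.int32(51), np.int32(50)] [[0.5528, -0.0932, 0.06], [0.5304, -0.0817, 0.06]] gap along 13.4 across -21.25
side [np.int32(53), np.int32(52)] [[0.5506, -0.0898, 0.06], [0.528, -0.0785, 0.06]] gap along 13.23 across -21.53
```

Request:
{"op": "move_arm", "data": {
  "deltas": [
    [0,0,-1,0,0,0,0],
    [0,0,0,0,0,0,0],
    [0,-1.5,0,0,0,0,0],
    [0,-1.5,0,0,0,0,0],
    [0,0,0,0,0,0,0],
    [0,0,0,0,0,0,0],
    [0,0,0.6,0,0,0,0],
    [0,0,0.2,0,0,0,0],
    [0,0,0.2,0,0,0,0],
    [0,0,0,0,0,0,0]
  ]
}}

```text
time: 8.5
position: [0.5796, -0.1875, 0.091]
tool_rot: [-0.0, -0.045, 0.999, 0.0]
wrist_force: [-0.6, 0.2, 0.4]
width: -0.0002
grasp_force: 0.0
```

Request:
{"op": "move_arm", "data": {
  "deltas": [
    [0,0.3,0,0,0,0,0],
    [0,0.3,0,0,0,0,0],
    [0,0.3,0,0,0,0,0],
    [0,0.3,0,0,0,0,0],
    [0,0.3,0,0,0,0,0],
    [0,0.3,0,0,0,0,0],
    [0,0.3,0,0,0,0,0],
    [0,0.3,0,0,0,0,0],
    [0,0.3,0,0,0,0,0],
    [0,0.3,0,0,0,0,0],
    [0,0,0,0,0,0,0]
  ]
}}

```text
time: 9.6
position: [0.5769, -0.1581, 0.0937]
tool_rot: [0.0, -0.045, 0.999, -0.001]
wrist_force: [-6.0, 0.6, 12.8]
width: -0.0002
grasp_force: 6.4
```

Request:
{"op": "move_arm", "data": {
  "deltas": [
    [0,0,-1,0,0,0,0],
    [0,0,0,0,0,0,0],
    [0,-1.5,0,0,0,0,0],
    [0,-1.0,0,0,0,0,0],
    [0,0,0,0,0,0,0],
    [0,0,0,0,0,0,0]
  ]
}}

```text
time: 10.2
position: [0.5791, -0.1832, 0.1007]
tool_rot: [-0.0, -0.044, 0.999, 0.0]
wrist_force: [-0.3, 0.0, -0.2]
width: 0.0001
grasp_force: 0.0
```

```bash
python3 - <<'E'
from h import *
gap();gap(np.radians(5.7))
E
```

```text
top [np.int32(51), np.int32(47)] [[0.5519, -0.0849, 0.06], [0.5304, -0.0817, 0.06]] gap along 5.06 across -21.11
side [np.int32(53), np.int32(51)] [[0.55, -0.0812, 0.06], [0.5281, -0.0782, 0.06]] gap along 4.87 across -21.56
top [np.int32(51), np.int32(47)] [[0.5519, -0.0849, 0.06], [0.5304, -0.0817, 0.06]] gap along 5.31 across -21.05
side [np.int32(52), np.int32(52)] [[0.5501, -0.0814, 0.06], [0.528, -0.0785, 0.06]] gap along 5.09 across -21.74
```

About 5.1 mm is left, using yaw 5.5° from the jaw's own track. I'll roll 15 mm, then measure with the finger still on the wheel.

Request:
{"op": "move_arm", "data": {
  "deltas": [
    [0,0,0.6,0,0,0,0],
    [0,0,0.2,0,0,0,0],
    [0,0,0.2,0,0,0,0],
    [0,0,0,0,0,0,0],
    [0,0.3,0,0,0,0,0],
    [0,0.3,0,0,0,0,0],
    [0,0.3,0,0,0,0,0],
    [0,0.3,0,0,0,0,0],
    [0,0.3,0,0,0,0,0],
    [0,0,0,0,0,0,0],
    [0,0,0,0,0,0,0]
  ]
}}

```text
time: 11.5
position: [0.5777, -0.1688, 0.0939]
tool_rot: [0.0, -0.045, 0.999, -0.001]
wrist_force: [-6.1, -0.8, 15.1]
width: 0.0002
grasp_force: 7.5
```

```bash
python3 - <<'E'
from h import *
for _ in range(3): gap(np.radians(5.5))
for n in("top","side"):
    c=eyes.capture(n);x,y=((285,235) if n=="top" else (300,235))
    cv2.imwrite(f"pics/z{n}.png",cv2.resize(c["color"][y:y+45,x:x+60,::-1],None,fx=7,fy=7,interpolation=cv2.INTER_CUBIC))
cv2.imwrite("pics/z.png",cv2.resize(np.hstack([cv2.imread("pics/ztop.png"),cv2.imread("pics/zside.png")]),(800,300)))
E
```

```text
top [np.int32(52), np.int32(49)] [[0.5514, -0.0806, 0.06], [0.5304, -0.0815, 0.06]] gap along 1.04 across -21.09
side [np.int32(54), np.int32(52)] [[0.5495, -0.0773, 0.06], [0.5281, -0.0785, 0.06]] gap along 0.92 across -21.43
top [np.int32(51), np.int32(49)] [[0.5514, -0.0806, 0.06], [0.5304, -0.0817, 0.06]] gap along 0.91 across -21.01
side [np.int32(53), np.int32(52)] [[0.5498, -0.0773, 0.06], [0.528, -0.0787, 0.06]] gap along 0.67 across -21.86
top [np.int32(51), np.int32(49)] [[0.5514, -0.0806, 0.06], [0.5304, -0.0817, 0.06]] gap along 0.91 across -21.01
side [np.int32(53), np.int32(53)] [[0.5497, -0.0772, 0.06], [0.5281, -0.0782, 0.06]] gap along 1.01 across -21.59
```

View pics/z.png

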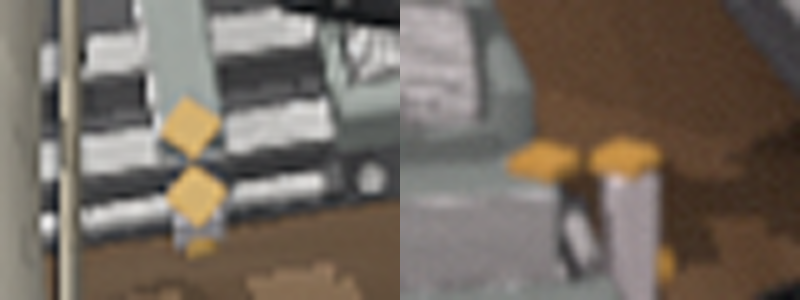

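The left panel (top view) shows the jaw diamond (190,127) nearly opposite the rider diamond (196,196). The right panel (side view) shows them at (543,160) and (626,157). About 0.95 mm remains, so the rim needs 3.2 mm more.

Request:
{"op": "move_arm", "data": {
  "deltas": [
    [0,0.16,0,0,0,0,0],
    [0,0.16,0,0,0,0,0],
    [0,0,0,0,0,0,0],
    [0,0,0,0,0,0,0]
  ]
}}

```text
time: 12.3
position: [0.5774, -0.1658, 0.0939]
tool_rot: [0.0, -0.045, 0.999, -0.001]
wrist_force: [-6.1, -0.5, 14.7]
width: 0.0001
grasp_force: 7.4
```

```bash
python3 - <<'E'
from h import *
for _ in range(4): gap(np.radians(5.6))
E
```

```text
top [np.int32(53), np.int32(48)] [[0.5514, -0.08, 0.06], [0.5303, -0.0814, 0.06]] gap along 0.67 across -21.11
side [np.int32(54), np.int32(52)] [[0.5495, -0.0766, 0.06], [0.528, -0.0785, 0.06]] gap along 0.24 across -21.61
top [np.int32(52), np.int32(48)] [[0.5514, -0.0797, 0.06], [0.5304, -0.0815, 0.06]] gap along 0.24 across -21.04
side [np.int32(53), np.int32(52)] [[0.5497, -0.0764, 0.06], [0.528, -0.0785, 0.06]] gap along 0.11 across -21.79
top [np.int32(52), np.int32(48)] [[0.5514, -0.0797, 0.06], [0.5304, -0.0815, 0.06]] gap along 0.24 across -21.04
side [np.int32(53), np.int32(52)] [[0.5496, -0.0764, 0.06], [0.528, -0.0785, 0.06]] gap along 0.02 across -21.71
top [np.int32(52), np.int32(48)] [[0.5514, -0.0797, 0.06], [0.5304, -0.0815, 0.06]] gap along 0.24 across -21.04
side [np.int32(54), np.int32(52)] [[0.5497, -0.0762, 0.06], [0.5278, -0.0786, 0.06]] gap along -0.27 across -22.06
```

It reads about 0.15 mm, within measurement noise. I'll lift straight off and recheck.

Request:
{"op": "move_arm", "data": {
  "deltas": [
    [0,0,-0.5,0,0,0,0],
    [0,0,-1,0,0,0,0],
    [0,0,-2,0,0,0,0],
    [0,0,-3,0,0,0,0],
    [0,0,-3,0,0,0,0],
    [0,0,0,0,0,0,0],
    [0,0,0,0,0,0,0]
  ]
}}

```text
time: 13.4
position: [0.5781, -0.1643, 0.187]
tool_rot: [0.001, -0.044, 0.999, 0.0]
wrist_force: [0.0, 0.3, -0.7]
width: 0.0003
grasp_force: 0.0
```

```bash
python3 - <<'E'
from h import *
for _ in range(5): gap(np.radians(5.6))
t=snap("top","t2");s=snap("side","s2")
cv2.imwrite("pics/f.png",np.hstack([cv2.resize(t["color"][180:320,240:400,::-1],(400,350)),cv2.resize(s["color"][200:340,230:390,::-1],(400,350))]))
E
```

```text
top [np.int32(52), np.int32(49)] [[0.5514, -0.0798, 0.06], [0.5304, -0.0815, 0.06]] gap along 0.39 across -21.1
side [np.int32(52), np.int32(51)] [[0.5498, -0.0765, 0.06], [0.528, -0.0785, 0.06]] gap along 0.15 across -21.93
top [np.int32(52), np.int32(47)] [[0.5513, -0.0798, 0.06], [0.5304, -0.0815, 0.06]] gap along 0.39 across -20.98
side [np.int32(52), np.int32(51)] [[0.5498, -0.0762, 0.06], [0.5278, -0.0784, 0.06]] gap along -0.05 across -22.18
top [np.int32(52), np.int32(49)] [[0.5514, -0.0798, 0.06], [0.5304, -0.0815, 0.06]] gap along 0.39 across -21.1
side [np.int32(52), np.int32(52)] [[0.5497, -0.0762, 0.06], [0.528, -0.0785, 0.06]] gap along -0.11 across -21.9
top [np.int32(53), np.int32(49)] [[0.5514, -0.0798, 0.06], [0.5303, -0.0814, 0.06]] gap along 0.52 across -21.17
side [np.int32(51), np.int32(51)] [[0.5498, -0.0765, 0.06], [0.5279, -0.0783, 0.06]] gap along 0.35 across -22.0
top [np.int32(53), np.int32(49)] [[0.5514, -0.0798, 0.06], [0.5303, -0.0814, 0.06]] gap along 0.52 across -21.17
side [np.int32(52), np.int32(50)] [[0.5497, -0.0762, 0.06], [0.5277, -0.0783, 0.06]] gap along 0.05 across -22.17
```

View pics/f.png

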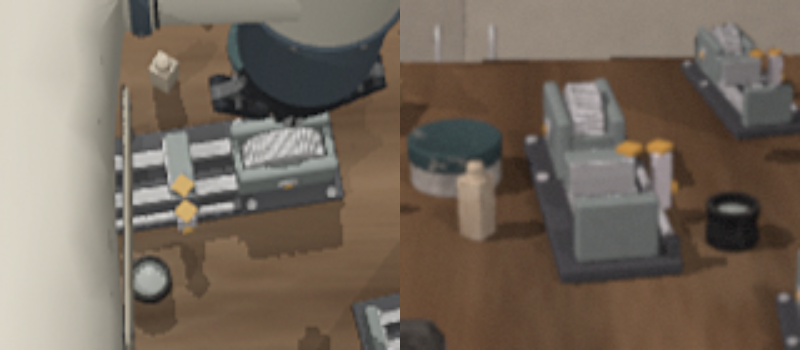

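The diamonds line up in both views: (183,185) and (185,212) from the top, (628,148) and (659,147) from the side. The stone, tin and loupe still stand in place, and the hand is clear. I'll hand in.

```bash
python3 -c "
from station import close_job
print(close_job())"
```

```text
the job is handed in; nothing more can be done
None
```

I rolled the wheel until the jaw pointer stood level with the gauge rider's pointer, within about 0.3 mm by the cameras; I then lifted the hand clear and handed the job in, with the stone, tin and loupe still standing.

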